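# Advance the filter cartridge and close the access panel of a waterline filter unit

## Robot

A 7-joint arm with a two-finger parallel gripper is mounted at the origin on a cart in front of the work surface, level with it; the furniture and walls round the work are solid. World frame = base frame: x ahead of the robot, y to its left, z up, the work surface at z = 0. Lengths are in m, angles in rad, forces in N, time in s.
With the tool pointing down it reaches from about 0.35 to 0.9 m from the base axis. Payload 8.1 kg.
Tool frame: the origin (TCP) lies at the centre of the arm's flange, where the gripper is bolted on; the fingertips stand 178 mm ahead of it and the grasp point (between the pads) lies 159 mm ahead of it; z points along the fingers, y is the direction in which the jaws open and shut (so a half turn about z gives the same grasp; the last joint's range is limited). The gripper opens to 92 mm and grips with 3 to 60 N. Pads are 19 mm wide; open, the fingers measure 130 mm over their backs; the gripper's body (75 mm by 190 mm) begins 47 mm behind the grasp point.
Start: joints at [1.133, 0.434, 0.025, 1.573, -0.012, 1.134, -0.075], TCP at [0.205, -0.59, 0.405] pointing down, gripper open.
Joint ranges: [-2.62, 2.62], [-0.44, 2.09], [-1.27, 1.32], [0.08, 2.57], [-1.32, 4.46], [0.12, 2], [-2.74, 2.74]. Speed limits (rad/s): [2.22, 2.22, 3.01, 3.01, 3.14, 3.14, 3.14].

## Interface

Orientations are given as a rotation vector (axis times angle).
In Python, from cell import arm, get_image, camera_model gives the robot as it stands. The module is installed in compiled form; this text tells all that it offers.
- The arm moves only by the shell command python3 -m pendant 'ROWS' [FORCE]. ROWS is JSON, a list that holds one entry, the list of rows, each a list of 7 numbers: the shift along the tool's x, y, z in mm, then the turn, a rotation vector about the tool's x, y, z in rad, then the closure, from -1 (fully open) to 1 (shut). In form: [[[x, y, z, rx, ry, rz, hand], ...]]. A call has 1 to 20 rows; each row is the pose to reach, as a shift and turn from the pose commanded when the call began, along the tool's axes at that moment; what a row does not reach only later rows make up. A row lasts 1/8 s, in which the tool goes at most 62.5 mm and 10.7 degrees, less where a joint would pass 70% of its speed; a pose out of reach is approached as far as the arm can. A call with a gripper value outside its range is refused whole. The fingers move at their own pace and stop on an object; FORCE is the grip in N (left out, the last holds). Time passes only in rows, so rows that repeat a pose let the fingers close. It gives the time, the measured TCP pose, the force and the opening at its end, in the units of the state.
- arm.observe(): the state, without advancing time (a new reading comes with each control period).
- get_image(name): name is "scene" or "side" or "wrist"; returns the picture (384x512x3 uint8, red, green, blue); there is no depth.
- camera_model(name): a dict with "fx", "fy", "cx", "cy" (pixels), "position" and "orientation" of the camera in the world; the wrist camera has in their place "T_tool_cam" (4x4, takes a point from camera to tool coordinates, whose origin is the TCP and whose axes are the flange's). Camera axes: x right, y down, z forward; pixel columns grow to the right and rows downward; lengths in m; the calibration is good to about 2 mm. The wrist camera is an equidistant fisheye: a pixel r from the principal point sees the ray r / f radians off the axis. A picture is of the moment at which its call begins: read the wrist's pose just before it. camera_model takes no time and is no camera call.
- arm.sign_off(): hands the job in, once; it reports no verdict.
The state is a dict: "clock": time; "joints": joint angles; "dq": joint speeds; "joint_efforts": joint torques, N m; "position": TCP position; "ee_rot": TCP orientation; "force": force on the tool from outside, world axes, zero at the start; "ft_torque": the same for the moment, N m; "width": opening from 0.0 (shut) to 1.0 (fully open).
Only numpy, scipy, OpenCV 4.12 (cv2) and the standard library are available. Lean on these libraries where they do the work, as an engineer would, in place of code of your own. Each camera call takes 0.05 s, during which the arm holds its last target.

## Task

Bring the next cartridge forward in the white waterline filter unit: swing its red-handled sprung advance lever all the way to its stop, then let it go so that it springs back home. Then turn the black quarter-turn fastener on the access panel clockwise until its white slot line is in line with the two red marks, let go of it, and press the panel flush into its frame with the fingertips on the round blue pad. Finish while still holding the panel pressed down there; do not let go, and leave the things standing around alone.

Things in the scene. Friction and masses are not known exactly. Their poses are not given: they have to be found in the camera images.
- filter_unit: White box-shaped waterline filter unit, fixed to the worktop, 140 (x) x 260 (y) x 70 mm high to its deck. Origin: centre of its underside; x points from its front (window and vents) to its back, y to its left end (the lever end), z up. A grey frame 7 mm wide, its top at z = 80 mm, surrounds the access panel on the right part of the deck (panel centre at y = -45 mm).
- panel (a joint): Aluminium access panel, 106 x 146 x 6 mm, slides straight down; travel in m: 0 = held up by its sprung gasket (panel top at z = 88 mm in the unit's frame, 8 mm proud of the grey frame), 0.008 = fully home, flush with the grey frame at 80 mm. About 3 N starts it, about 9 N brings it fully home against a hard stop. While the fastener is more than about 0.2 rad out of line, a cross bar under it meets the frame and the panel goes down only about 2 mm.
- fastener (a joint): Black wing-shaped quarter-turn fastener on the panel, angle in rad, clockwise seen from above, range 0 to 1.9. 0: wing and its white slot line along the unit's y. 1.571: in line with the two red marks on the panel, which lie in front of and behind it along the unit's x. It stays where it is left (friction 0.06 N m).
- fastener_grip (a point): Point on the fastener's upright axis, 20 mm above the panel top (unit frame x = 0, y = -80 mm, z = 108 mm with the panel up). The wing is 36 mm long, 10 mm thick and stands 30 mm above the panel top (foot disc 26 mm wide, 3 mm high); its thickness is pinched from above. This point's axes turn with the fastener; its y axis lies along the wing.
- press_pad: Round blue rubbery pad on the panel, 34 mm wide, 5 mm high, gives up to 1.5 mm under the finger, at unit frame x = 0, y = -12 mm. Origin: centre of its underside, on the panel top (z = 88 mm in the unit's frame with the panel up). It moves down with the panel.
- lever (a joint): Sprung advance lever, lying flat on the left part of the deck, angle in rad, anticlockwise seen from above: 0 = home, 1.2 = at its stop (toward the panel). A spring returns it: about 1 N at the handle to start, about 5 N at the stop.
- lever_post (a point): On the axis of the lever's upright red handle post (14 mm across, round, its top 120 mm and its foot 82 mm above the worktop), at 105 mm above the worktop. 55 mm from the lever's pivot; moves with the lever. At home it points from the pivot toward the unit's front and left, 0.6 rad to the left of straight forward (-x); at the stop 0.6 rad to the right.
- lever_hinge (a point): On the lever's upright pivot axis, at the height of lever_post; unit frame x = 40 mm, y = 85 mm.
- dappen_dish: Small white dish, 33 mm wide, 24 mm high, loose bystander left of the unit. Origin: centre of its underside.
- syringe: White syringe, 129 x 22 x 14 mm, lying loose left of the unit, a bystander. Origin: under its centre.
- dropper: White dropper bottle with blue cap, 29 mm wide, 62 mm high, loose bystander right of the unit. Origin: centre of its underside.
- brown_jar: Brown jar with black lid, 44 mm wide, 52 mm high, loose bystander right of the unit. Origin: centre of its underside.

How it is judged:
On the way, in this order (a step that is already met when the one before it is completed fails the run):
1. the advance lever reaches its stop (value of joint lever above 1.1 rad), for 0.05 s.
2. the advance lever has sprung back home (value of joint lever below 0.12 rad), for 0.2 s.
3. the fastener's slot line is in line with the red marks (value of joint fastener between 1.371 and 1.771 rad), for 0.2 s.
At the end, for the whole second after the job is handed in: The robot is still pressing the blue pad with its fingers (more than 3 N), the panel is down flush with its frame (within 1.8 mm of fully home), the fastener is within 0.2 rad of the marks, and the lever is back home (within 0.12 rad) (all of step 3 and value of joint panel above 0.0062 m and contact force between the fingers and press_pad above 3 N and value of joint lever below 0.12 rad); the arm keeps its last pose, push and grip.
It fails at once if a bystander is moved more than 30 mm (distance of any of dappen_dish, syringe, dropper, brown_jar from where it was at the start of the episode above 0.03 m).
It also fails if it takes over 64 s, if anything falls off the work surface, if the arm or the gripper's body presses on something with over 40 N, if the wrist force passes 120 N, or if a joint passes its speed limit or range.

## Working session

There is one attempt and no reset: what is moved stays moved. The work goes in short steps, Python scripts to look and compute and a shell command to move; the robot and the scene stay as the last step left them, time stands still between calls to the robot, and variables do not carry over. Pictures are saved under pics/ and viewed, and the job is handed in when it is done.

```bash
mkdir -p pics; python3 - <<'E'
from cell import arm,get_image,camera_model
import cv2
s=arm.observe();print(s)
for n in("scene","side","wrist"):
    cv2.imwrite(f"pics/{n}0.png",get_image(n)[:,:,::-1]);print(n,camera_model(n))
E
```

```text
{'clock': 0.0, 'joints': array([ 1.13337366,  0.4352075 ,  0.02496687,  1.57409873, -0.01158372,
        1.1339834 , -0.07512924]), 'dq': array([-1.78112673e-03,  1.52393047e-03,  6.94835809e-04, -1.90417623e-04,
        2.75539324e-05, -7.18662004e-05,  7.25197669e-04]), 'joint_efforts': array([-4.69493643e-04, -6.67861319e+01,  9.84351262e-01, -3.14460719e+01,
       -6.07128488e-02,  4.28659958e-02,  9.25015524e-05]), 'position': array([ 0.20526964, -0.59008375,  0.40395368]), 'ee_rot': array([-3.09621726e+00, -5.23101280e-01,  6.40991146e-04]), 'force': array([ 0.12287784,  0.335786  , -0.55844202]), 'ft_torque': array([-0.02802214,  0.01207259, -0.05958537]), 'width': 0.9984113799666028}
scene {'fx': 374.652229340565, 'fy': 374.652229340565, 'cx': 262.3349138064863, 'cy': 192.0689522163018, 'position': array([-0.0955123 ,  0.63805143,  0.69987603]), 'orientation': array([-0.98261904,  2.32538525, -1.15529129])}
side {'fx': 370.48250775273715, 'fy': 370.48250775273715, 'cx': 254.93291624739092, 'cy': 190.06725757086767, 'position': array([-0.02745241,  1.00595544,  0.56983112]), 'orientation': array([-0.6283833 ,  2.32204157, -1.54087519])}
wrist {'fx': 297.3186396354542, 'fy': 297.3186396354542, 'cx': 255.91121113751765, 'cy': 196.75681136774608, 'T_tool_cam': array([[ 2.00996422e-04, -9.54097002e-01, -2.99497696e-01,
         8.10153069e-02],
       [ 9.99999943e-01,  2.72974536e-04, -1.98491599e-04,
         1.00955692e-03],
       [ 2.71135484e-04, -2.99497639e-01,  9.54097003e-01,
         2.03148276e-02],
       [ 0.00000000e+00,  0.00000000e+00,  0.00000000e+00,
         1.00000000e+00]])}
```

View pics/scene0.png

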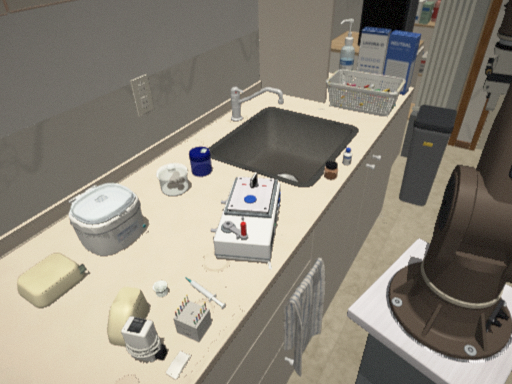

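View pics/side0.png

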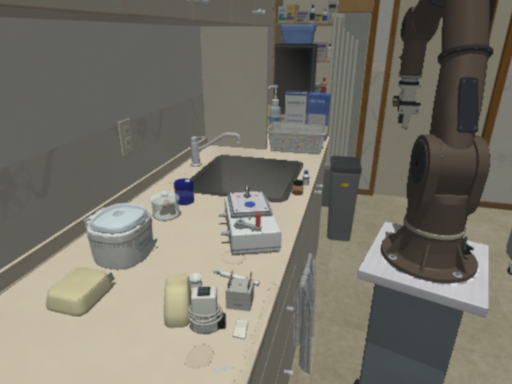

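View pics/wrist0.png

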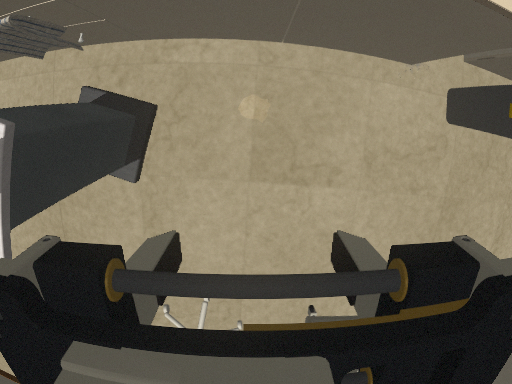

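```bash
python3 - <<'E'
import cv2
a=cv2.imread("pics/scene0.png")[140:300,190:350];b=cv2.imread("pics/side0.png")[170:270,200:320]
cv2.imwrite("pics/s_c.png",cv2.resize(a[25:125,10:110],None,fx=6,fy=6,interpolation=cv2.INTER_CUBIC))
cv2.imwrite("pics/d_c.png",cv2.resize(b,None,fx=6,fy=6,interpolation=cv2.INTER_CUBIC))
E
```

```text
(no output)
```

View pics/s_c.png

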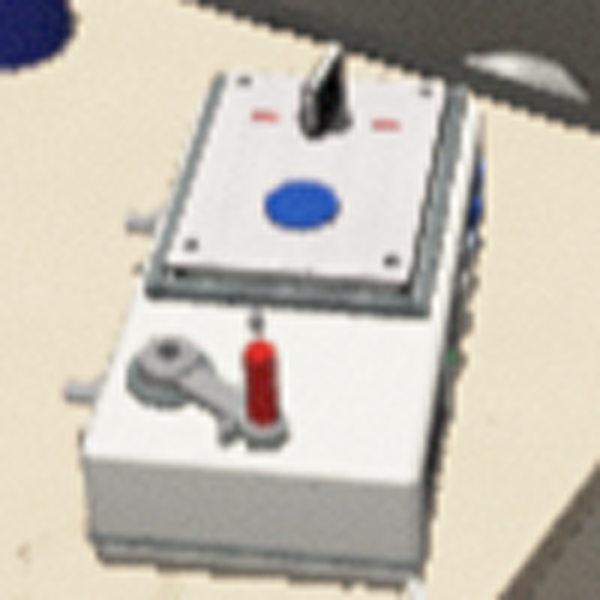

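View pics/d_c.png

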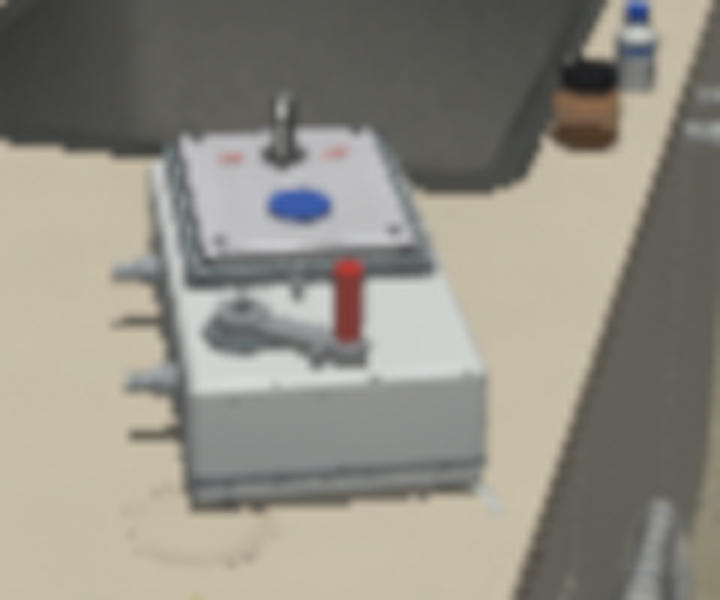

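```bash
cat > h.py <<'E'
import numpy as np
from scipy.spatial.transform import Rotation as R
from cell import arm,get_image,camera_model
def proj(n,P):
    c=camera_model(n);q=(np.atleast_2d(P)-c['position'])@R.from_rotvec(c['orientation']).as_matrix()
    return np.c_[c['cx']+c['fx']*q[:,0]/q[:,2],c['cy']+c['fy']*q[:,1]/q[:,2]]
def wproj(P,s):
    c=camera_model('wrist');T=c['T_tool_cam']
    q=(np.atleast_2d(P)-s['position'])@R.from_rotvec(s['ee_rot']).as_matrix()
    q=(q-T[:3,3])@T[:3,:3]
    th=np.arctan2(np.hypot(q[:,0],q[:,1]),q[:,2]);ph=np.arctan2(q[:,1],q[:,0])
    return np.c_[c['cx']+c['fx']*th*np.cos(ph),c['cy']+c['fy']*th*np.sin(ph)]
def unit(p,X):
    X=np.atleast_2d(X);c,s=np.cos(p[2]),np.sin(p[2])
    return np.c_[p[0]+c*X[:,0]-s*X[:,1],p[1]+s*X[:,0]+c*X[:,1],X[:,2]]
E
cat > fit.py <<'E'
from h import *
from scipy.optimize import least_squares
a=.6;post=[.04-.055*np.cos(a),.085+.055*np.sin(a),.12]
X=np.array([[-.07,.13,.07],[.07,.13,.07],[0,-.012,.093],post,[.053,.028,.088],[-.053,.028,.088],[-.053,-.118,.088],[.053,-.118,.088]])
S=np.array([(418,484),(85,458),(302,205),(258,348),(165,270),(412,283),(448,90),(222,75)])/6+[200-.4,165-.4]
D=np.array([(487,374),(192,393),(299,204),(349,268),(205,257),(415,245),(370,130),(185,138)])/6+[200-.4,170-.4]
f=lambda p:np.r_[proj('scene',unit(p,X))-S,proj('side',unit(p,X))-D].ravel()
r=least_squares(f,[.5,0,0]);print(r.x);print(f(r.x).reshape(2,8,2).round(1).tolist())
for nm,x in dict(post=post[:2]+[.105],grip=[0,-.08,.108],pad=[0,-.012,.093],hinge=[.04,.085,.105]).items(): print(nm,unit(r.x,x).round(4))
E
python3 fit.py
```

```text
[0.48979963 0.13795873 0.67425373]
[[[0.5, 0.5], [-2.0, -0.1], [-0.3, 0.4], [0.2, 1.2], [-0.1, -0.9], [-0.5, -0.0], [-0.3, -0.4], [0.8, -0.3]], [[1.4, -0.7], [-0.3, -0.2], [0.4, -0.1], [0.5, -0.1], [0.0, -0.6], [0.6, -0.8], [0.1, -0.7], [-0.9, -0.3]]]
post [[0.4131 0.2253 0.105 ]]
grip [[0.5397 0.0755 0.108 ]]
pad [[0.4973 0.1286 0.093 ]]
hinge [[0.468  0.2293 0.105 ]]
```

```bash
python3 - <<'E'
from h import *
s=arm.observe();M=R.from_rotvec(s['ee_rot']).as_matrix();print(M.round(3))
print(np.degrees(np.arctan2(M[1,0],M[0,0])),np.degrees(np.arctan2(s['position'][1],s['position'][0])))
E
```

```text
[[ 0.945  0.328 -0.001]
 [ 0.328 -0.945  0.001]
 [-0.    -0.001 -1.   ]]
19.176192182785357 -70.82337867916696
```

```bash
python3 -m pendant '[[[343,-241,-20,0,0,-0.8,-1],[343,-241,-20,0,0,-0.8,-1],[343,-241,-20,0,0,-0.8,-1],[343,-241,-20,0,0,-0.8,-1],[343,-241,-20,0,0,-0.9,-1],[343,-241,-20,0,0,-1.1,-1],[343,-241,-20,0,0,-1.2,-1],[469,-695,-20,0,0,-1.912,-1],[469,-695,-20,0,0,-1.912,-1],[469,-695,-20,0,0,-1.912,-1],[469,-695,-20,0,0,-1.912,-1],[469,-695,-20,0,0,-1.912,-1],[469,-695,-20,0,0,-1.912,-1],[469,-695,-20,0,0,-1.912,-1],[469,-695,-20,0,0,-1.912,-1],[469,-695,-20,0,0,-1.912,-1],[469,-695,-20,0,0,-1.912,-1]]]'
python3 - <<'E'
from h import *;import cv2
s=arm.observe();print(s['joints'].round(3),s['position'],s['ee_rot'])
np.save('w1.npy',np.r_[s['position'],s['ee_rot']])
im=get_image('wrist');cv2.imwrite("pics/w1.png",cv2.resize(im[:,:,::-1],(800,600),interpolation=cv2.INTER_CUBIC))
E
```

```text
clock: 2.28
position: [0.4201, 0.2194, 0.4244]
ee_rot: [-1.36, -2.832, 0.002]
force: [-0.6, 0.1, 1.1]
width: 1.004
[ 0.059  0.267 -0.791  1.85   0.211  1.111 -0.133] [0.42011324 0.21944852 0.42437761] [-1.35968735e+00 -2.83198740e+00  1.72760328e-03]
```

View pics/w1.png

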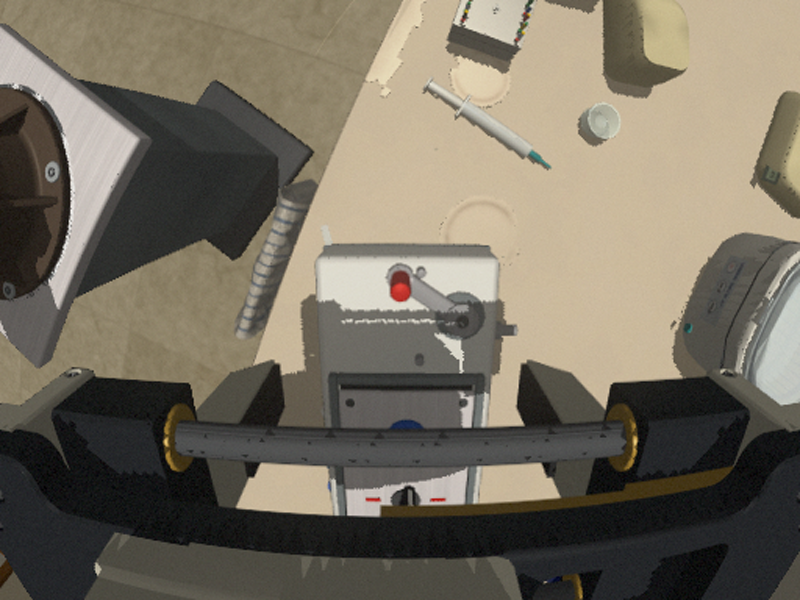

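```bash
python3 - <<'E'
from h import *;import cv2
w=np.load('w1.npy');s=dict(position=w[:3],ee_rot=w[3:]);p=[0.48979963,0.13795873,0.67425373]
a=.6;post=[.04-.055*np.cos(a),.085+.055*np.sin(a),.12]
P=[post,post[:2]+[.082],[-.07,.13,.07],[.07,.13,.07],[.053,.028,.088],[-.053,.028,.088],[0,-.08,.118]]
q=wproj(unit(p,P),s);print((q*1.5625).round(0).tolist())
im=cv2.imread('pics/w1.png')[230:520,300:520]
for x in q*1.5625: cv2.circle(im,tuple(int(v) for v in (x-[300,230]).round()),1,(0,255,0),-1)
cv2.imwrite('pics/w1c.png',cv2.resize(im,None,fx=2.05,fy=2.05,interpolation=cv2.INTER_CUBIC))
E
```

```text
[[398.0, 281.0], [399.0, 268.0], [311.0, 246.0], [501.0, 247.0], [475.0, 383.0], [336.0, 383.0], [405.0, 516.0]]
```

View pics/w1c.png

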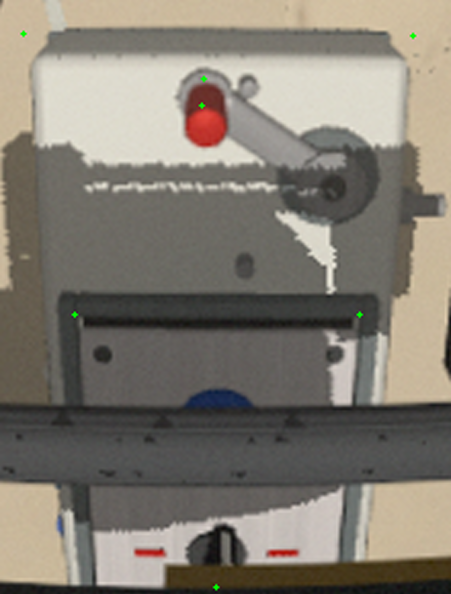

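```bash
python3 - <<'E'
from h import *;import cv2
s=arm.observe();print(s['dq'].round(4),s['position'],s['ee_rot'])
im=get_image('wrist');np.save('w2.npy',np.r_[s['position'],s['ee_rot']]);cv2.imwrite('pics/w2raw.png',im[:,:,::-1])
cv2.imwrite("pics/w2.png",cv2.resize(im[140:340,190:340,::-1],None,fx=3,fy=3,interpolation=cv2.INTER_CUBIC))
from scipy.optimize import least_squares
E
```

```text
[ 0.0121 -0.0036  0.0029  0.0008  0.0007 -0.0004 -0.0019] [0.42027944 0.21901099 0.42442662] [ 1.36134225e+00  2.83121806e+00 -1.73276349e-03]
```

View pics/w2.png

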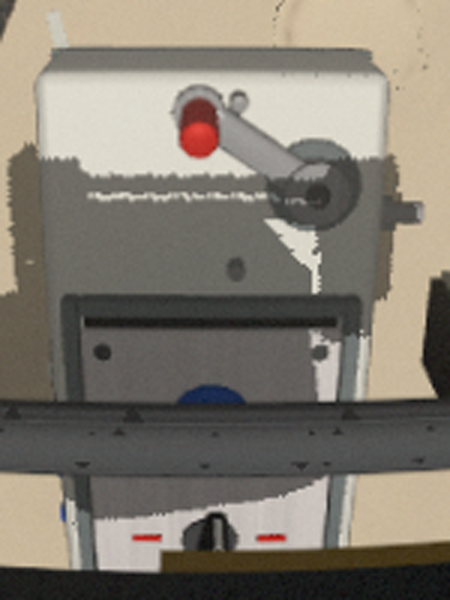

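```bash
cat > fit2.py <<'E'
from h import *
from scipy.optimize import least_squares
w=np.load('w2.npy');s=dict(position=w[:3],ee_rot=w[3:])
a=.6;post=[.04-.055*np.cos(a),.085+.055*np.sin(a),.12]
X=np.array([post,[.053,.028,.088],[-.053,.028,.088],[-.07,.13,.0],[.07,.13,.0],[-.07,.1,.07],[.07,.1,.07],[0,-.08,.088]])
W=np.array([(199,138),(339,326),(80,326),(52,50),(372,50),(37,112),(386,112),(208,538)])/3+[190-.3,140-.3]
o=np.zeros(3)
f=lambda p:(wproj(unit(p,X)+[0,0,p[3]],s)-W).ravel()
r=least_squares(f,[.49,.138,.674,0]);print(r.x);print(f(r.x).reshape(-1,2).round(1).tolist())
p=np.array([0.48979963,0.13795873,0.67425373,0]);print(f(p).reshape(-1,2).round(1).tolist())
r=least_squares(lambda p:f(np.r_[p,0]),[.49,.138,.674]);print(r.x);print(r.fun.reshape(-1,2).round(1).tolist())
E
python3 fit2.py
```

```text
[4.92010138e-01 1.35487030e-01 6.69825955e-01 5.33508611e-04]
[[-0.2, -3.1], [1.6, -0.9], [-0.7, -1.2], [2.1, -5.7], [-3.2, -5.0], [-1.2, 7.9], [1.3, 8.5], [0.1, -2.0]]
[[-0.9, -6.5], [1.4, -3.7], [-1.0, -3.7], [1.5, -7.9], [-3.7, -7.7], [-1.7, 5.3], [0.9, 5.4], [0.3, -4.1]]
[0.49212413 0.13535291 0.66983233]
[[-0.2, -3.1], [1.5, -1.0], [-0.6, -1.3], [2.2, -5.6], [-3.2, -5.0], [-1.1, 7.9], [1.3, 8.5], [0.1, -2.2]]
```

```bash
cat >> h.py <<'E'
PU=[.491,.1365,.672]
def to(ux,uy,z):
    s=arm.observe();M=R.from_rotvec(s['ee_rot']).as_matrix()
    print((1000*M.T@(unit(PU,[ux,uy,z])[0]-s['position'])).round(1), 'yawerr tooly-ux', np.degrees(np.arctan2(M[1,1],M[0,1])-PU[2]).round(2))
def now():
    s=arm.observe();M=R.from_rotvec(s['ee_rot']).as_matrix();d=s['position'][:2]-PU[:2];c,q=np.cos(PU[2]),np.sin(PU[2])
    print('t',round(s['clock'],2),'unit',(c*d[0]+q*d[1]).round(4),(-q*d[0]+c*d[1]).round(4),s['position'][2].round(4),'yaw',np.degrees(np.arctan2(M[1,1],M[0,1])-PU[2]).round(2),'F',s['force'].round(1),'w',s['width'].round(3))
E
python3 -c "
from h import *
now();to(-.01,.1575,.27);to(-.01,.072,.27)"
```

```text
Traceback (most recent call last):
  File "h.py", line 22, in now
    print('t',round(s['clock'],2),'unit',(c*d[0]+q*d[1]).round(4),(-q*d[0]+c*d[1]).round(4),s['position'][2].round(4),'yaw',np.degrees(np.arctan2(M[1,1],M[0,1])-PU[2]).round(2),'F',s['force'].round(1),'w',s['width'].round(3))
                                                                                                                                                                                                             ^^^^^^^^^^^^^^^^
AttributeError: 'float' object has no attribute 'round'
```

```bash
sed -i "s/s\['width'\].round(3)/round(s['width'],3)/" h.py
python3 -c "
from h import *
now();to(-.01,.1575,.27);to(-.01,.072,.27)"
```

```text
t 2.38 unit -0.004 0.1085 0.4245 yaw 0.11 F [-0.6 -0.3 -0.2] w 1.0
[ 49.2  -5.8 154.5] yawerr tooly-ux 0.11
[-36.3  -5.9 154.5] yawerr tooly-ux 0.11
```

```bash
python3 -m pendant '[[[49,-6,0,0,0,0,1],[49,-6,60,0,0,0,1],[49,-6,110,0,0,0,1],[49,-6,140,0,0,0,1],[49,-6,154,0,0,0,1],[49,-6,154,0,0,0,1],[49,-6,154,0,0,0,1]]]' 20
python3 - <<'E'
from h import *;import cv2
now()
for n,sl in(("scene",(slice(140,280),slice(180,320))),("wrist",(slice(100,380),slice(90,420)))):
    im=get_image(n)[sl];cv2.imwrite(f"pics/{n}3.png",cv2.resize(im[:,:,::-1],None,fx=2 if n=='wrist' else 4,fy=2 if n=='wrist' else 4,interpolation=cv2.INTER_CUBIC))
E
```

```text
clock: 3.25
position: [0.3852, 0.2548, 0.2718]
ee_rot: [1.36, 2.831, 0.002]
force: [-0.4, 0.8, -0.2]
width: 0.286
t 3.25 unit -0.0091 0.1585 0.2718 yaw 0.19 F [-0.4  0.8 -0.2] w 0.286
```

View pics/scene3.png

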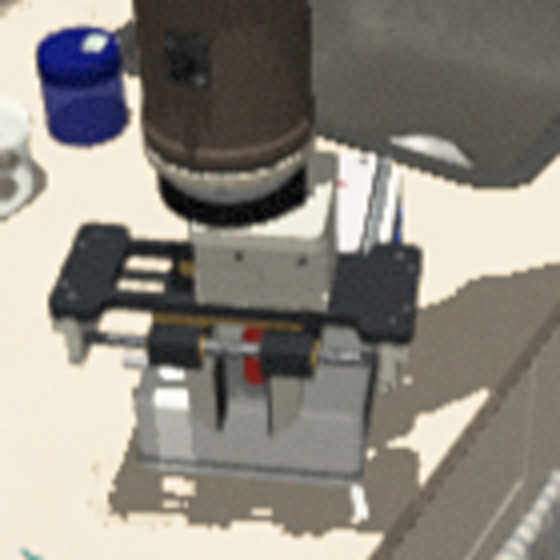

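View pics/wrist3.png

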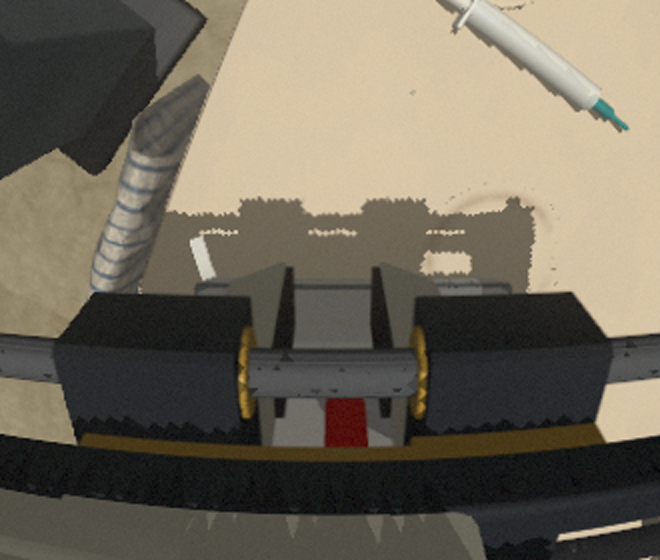

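```bash
python3 -m pendant '[[[0,0,0,0,0,0,1],[0,0,0,0,0,0,1],[0,0,0,0,0,0,1],[-10,0,0,0,0,0,1],[-25,0,0,0,0,0,1],[-40,0,0,0,0,0,1],[-55,0,0,0,0,0,1],[-70,0,0,0,0,0,1],[-80,0,0,0,0,0,1],[-86,0,0,0,0,0,1],[-86,0,0,0,0,0,1]]]' 20
python3 - <<'E'
from h import *;import cv2
now()
for n,sl in(("scene",(slice(140,280),slice(180,320))),("side",(slice(150,280),slice(190,330)))):
    im=get_image(n)[sl];cv2.imwrite(f"pics/{n}4.png",cv2.resize(im[:,:,::-1],None,fx=4,fy=4,interpolation=cv2.INTER_CUBIC))
E
```

```text
clock: 4.72
position: [0.4388, 0.1873, 0.2704]
ee_rot: [-1.359, -2.83, -0.002]
force: [-2.6, 5.4, -4.2]
width: 0.006
t 4.72 unit -0.0093 0.0723 0.2704 yaw 0.19 F [-2.6  5.4 -4.2] w 0.006
```

View pics/scene4.png

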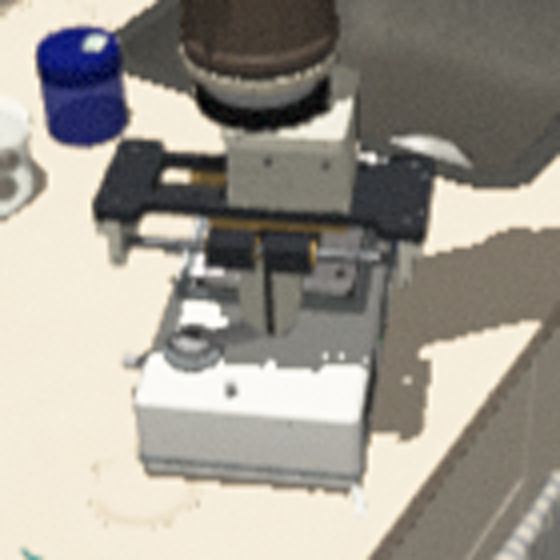

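View pics/side4.png

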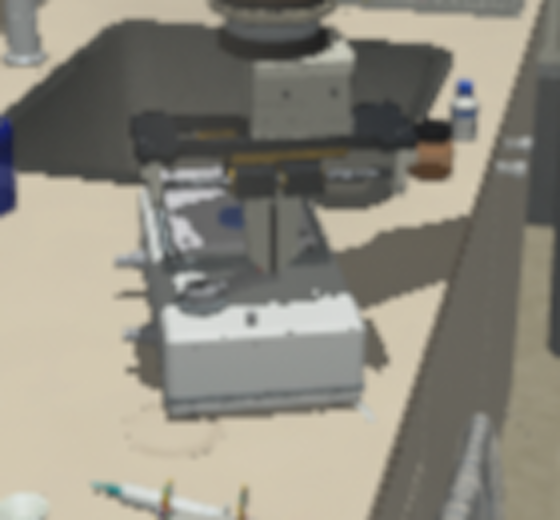

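```bash
python3 -m pendant '[[[-3,0,0,0,0,0,1],[-5,0,0,0,0,0,1],[-5,0,0,0,0,0,1]]]'; python3 -c "
from h import *
now()"
```

```text
clock: 5.2
position: [0.442, 0.1847, 0.2707]
ee_rot: [-1.357, -2.831, -0.006]
force: [-0.6, 10.1, -5.6]
width: 0.007
t 5.2 unit -0.0084 0.0683 0.2707 yaw 0.27 F [-0.6 10.1 -5.6] w 0.007
```

```bash
python3 -m pendant '[[[-4,0,0,0,0,0,1],[-4,0,0,0,0,0,1],[-4,0,0,0,0,0,1]]]'; python3 -c "
from h import *
now()"
```

```text
clock: 5.58
position: [0.4441, 0.1828, 0.271]
ee_rot: [-1.355, -2.832, -0.009]
force: [-1.9, 14.3, -4.8]
width: 0.002
t 5.58 unit -0.0079 0.0655 0.271 yaw 0.36 F [-1.9 14.3 -4.8] w 0.002
```

```bash
python3 -m pendant '[[[20,0,0,0,0,0,1],[45,0,0,0,0,0,1],[70,0,0,0,0,0,1],[95,0,0,0,0,0,1],[95,0,-30,0,0,0,1],[95,0,-90,0,0,0,1],[50,0,-150,0,0,0,1],[0,0,-150,0,0,0,0],[-30,0,-150,0,0,0,-0.2],[-30,0,-150,0,0,0,-0.2],[-30,0,-150,0,0,0,-0.2]]]'
python3 - <<'E'
from h import *;import cv2
now();s=arm.observe();print(s['ee_rot'])
np.save('w5.npy',np.r_[s['position'],s['ee_rot']])
im=get_image('wrist');cv2.imwrite('pics/w5raw.png',im[:,:,::-1]);cv2.imwrite("pics/w5.png",cv2.resize(im[130:380,140:380,::-1],None,fx=2.4,fy=2.4,interpolation=cv2.INTER_CUBIC))
im=get_image('scene')[140:280,180:320];cv2.imwrite(f"pics/s5.png",cv2.resize(im[:,:,::-1],None,fx=4,fy=4,interpolation=cv2.INTER_CUBIC))
E
```

```text
clock: 6.95
position: [0.4627, 0.1569, 0.4205]
ee_rot: [-1.36, -2.831, 0.0]
force: [0.0, 0.0, -0.4]
width: 0.391
t 6.95 unit -0.0094 0.0336 0.4205 yaw 0.2 F [ 0.   0.  -0.4] w 0.391
[-1.35951716e+00 -2.83144843e+00  2.09869341e-04]
```

View pics/w5.png

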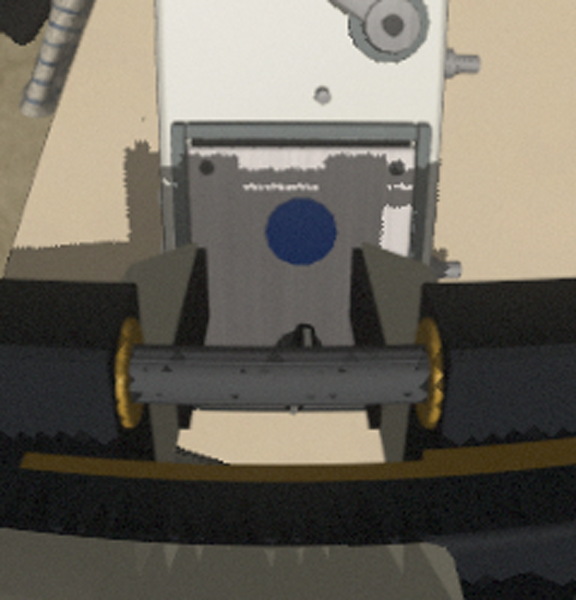

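View pics/s5.png

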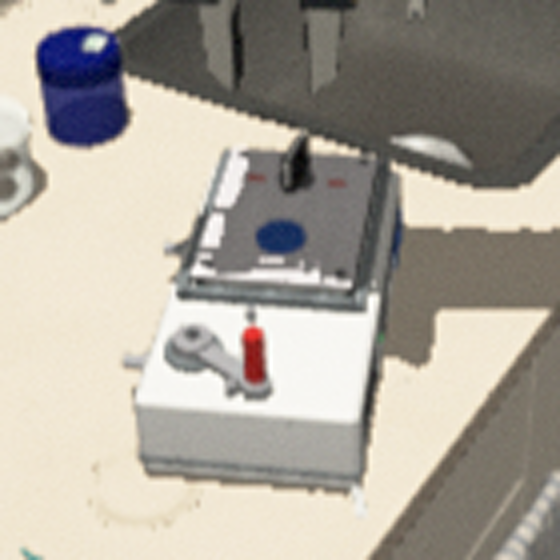

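```bash
python3 - <<'E'
from h import *
w=np.load('w5.npy');s=dict(position=w[:3],ee_rot=w[3:])
X=[[0,-.012,.093],[.053,.028,.088],[-.053,.028,.088],[.04,.085,.1],[0,-.062,.118],[0,-.08,.118]]
for p in (PU,[.4898,.138,.6743],[.4921,.1354,.6698]): print(((wproj(unit(p,X),s)-[140,130])*2.4).round(0).tolist())
now();to(0,-.08,.112+.159)
E
```

```text
[[300.0, 222.0], [416.0, 137.0], [184.0, 136.0], [397.0, 15.0], [299.0, 342.0], [299.0, 374.0]]
[[300.0, 218.0], [416.0, 132.0], [184.0, 132.0], [397.0, 10.0], [300.0, 338.0], [299.0, 370.0]]
[[300.0, 225.0], [416.0, 140.0], [185.0, 139.0], [398.0, 18.0], [299.0, 345.0], [299.0, 376.0]]
t 7.05 unit -0.0092 0.0345 0.4206 yaw 0.31 F [0.2 0.4 0. ] w 0.476
[-114.6    8.6  149.6] yawerr tooly-ux 0.31
```

```bash
python3 -m pendant '[[[-60,5,0,0,0,0,-0.2],[-117,9,20,0,0,0,-0.2],[-117,9,70,0,0,0,-0.2],[-117,9,105,0,0,0,-0.2],[-117,9,105,0,0,0,-0.2],[-117,9,105,0,0,0,-0.2]]]'
cat > look.py <<'E'
from h import *;import cv2,sys
now();k=sys.argv[1]
im=get_image('wrist');cv2.imwrite(f"pics/w{k}.png",cv2.resize(im[130:380,140:380,::-1],None,fx=2.4,fy=2.4,interpolation=cv2.INTER_CUBIC))
a=get_image('scene')[120:260,180:320];b=get_image('side')[140:280,190:330]
cv2.imwrite(f"pics/s{k}.png",cv2.resize(np.hstack([a,b])[:,:,::-1],(800,400),interpolation=cv2.INTER_CUBIC))
E
python3 look.py 6
```

```text
clock: 7.8
position: [0.5434, 0.0725, 0.3171]
ee_rot: [1.357, 2.832, 0.002]
force: [0.7, 0.5, -0.3]
width: 0.602
t 7.8 unit 0.0011 -0.0827 0.3171 yaw 0.31 F [ 0.7  0.5 -0.3] w 0.602
```

View pics/w6.png

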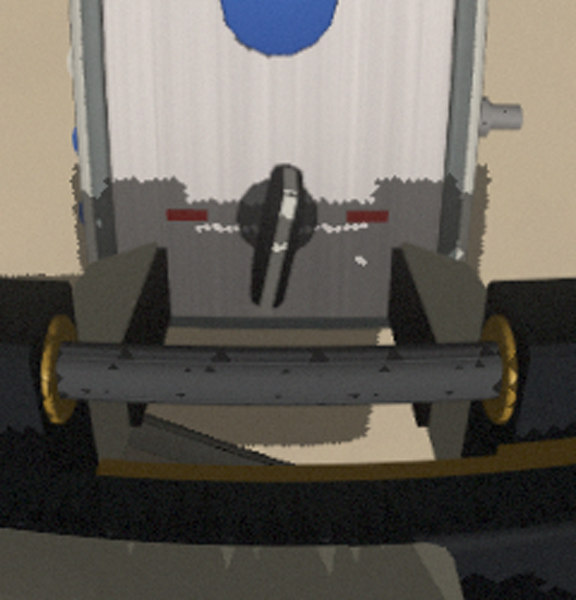

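View pics/s6.png

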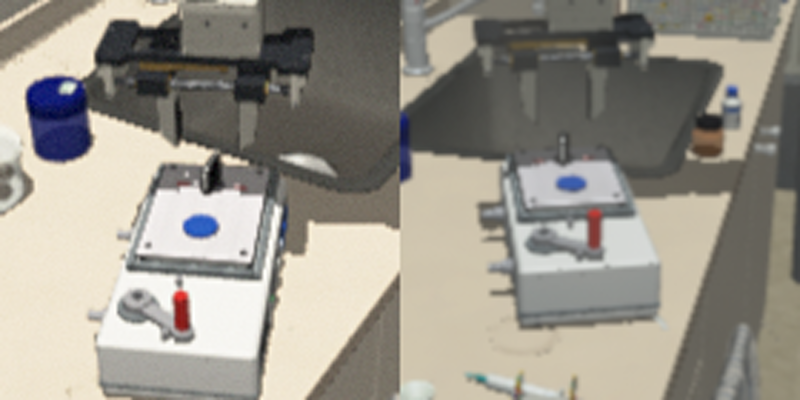

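```bash
python3 - <<'E'
from h import *
s=arm.observe()
X=[[0,-.08,.088],[0,-.08,.091],[0.053,-.118,.088],[-.053,-.118,.088]]
for p in (PU,): print(((wproj(unit(p,X),s)-[140,130])*2.4).round(0).tolist())
print(((wproj(s['position']+[0,0,-.15],s)-[140,130])*2.4))
now();to(0,-.08,.271)
E
```

```text
[[275.0, 195.0], [275.0, 198.0], [432.0, 300.0], [118.0, 299.0]]
[[279.28101075 338.72791871]]
t 7.95 unit 0.001 -0.0832 0.3174 yaw 0.25 F [0.1 0.2 0.3] w 0.6
[ 3.2 -1.1 46.4] yawerr tooly-ux 0.25
```

```bash
python3 - <<'E'
from h import *
s=arm.observe();M=R.from_rotvec(s['ee_rot']).as_matrix()
for t in [[.0095,-.0277,.178],[.0095,.0277,.178],[-.0095,-.0277,.178],[.0095,-.0277,.13],[.0095,-.0277,.112]]:
    print(t,((wproj(s['position']+M@np.array(t),s)-[140,130])*2.4).round(0))
E
```

```text
[0.0095, -0.0277, 0.178] [[167. 244.]]
[0.0095, 0.0277, 0.178] [[394. 244.]]
[-0.0095, -0.0277, 0.178] [[172. 312.]]
[0.0095, -0.0277, 0.13] [[130. 350.]]
[0.0095, -0.0277, 0.112] [[111. 409.]]
```

```bash
python3 - <<'E'
import cv2
im=cv2.imread('pics/w6.png')[140:460,40:540];cv2.imwrite('pics/w6b.png',cv2.resize(im,None,fx=1.6,fy=1.6,interpolation=cv2.INTER_CUBIC))
E
```

```text
(no output)
```

View pics/w6b.png

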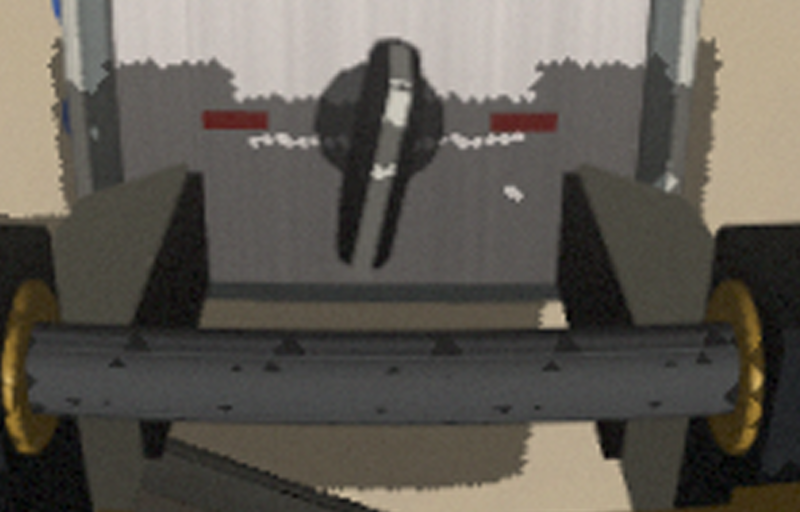

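```bash
python3 -m pendant '[[[0,-1,20,0,0,0.14,-0.2],[0,-1,38,0,0,0.14,-0.2],[0,-1,46,0,0,0.14,-0.2],[0,-1,46,0,0,0.14,-0.2],[0,-1,46,0,0,0.14,0.9],[0,-1,46,0,0,0.14,0.9],[0,-1,46,0,0,0.14,0.9],[0,-1,46,0,0,0.14,0.9],[0,-1,46,0,0,0.14,0.9],[0,-1,46,0,0,0.14,0.9],[0,-1,46,0,0,0.14,0.9]]]' 30
python3 look.py 7
```

```text
clock: 9.32
position: [0.5432, 0.0716, 0.27]
ee_rot: [1.553, 2.729, 0.005]
force: [5.1, 2.9, -5.2]
width: 0.108
t 9.32 unit 0.0005 -0.0833 0.27 yaw -7.77 F [ 5.1  2.9 -5.2] w 0.108
```

View pics/w7.png

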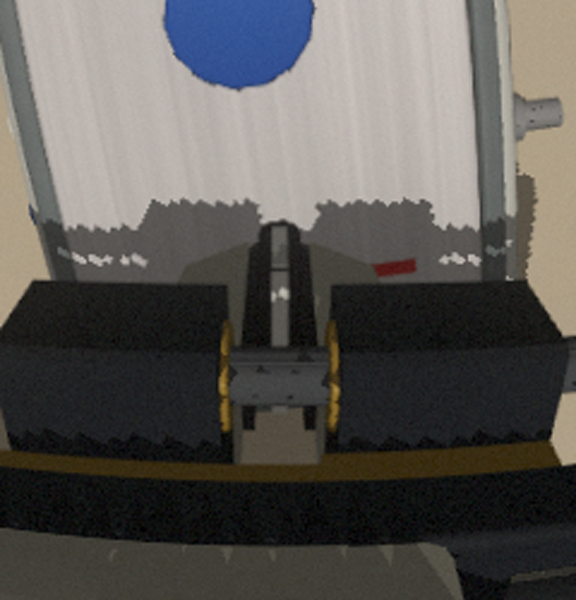

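View pics/s7.png

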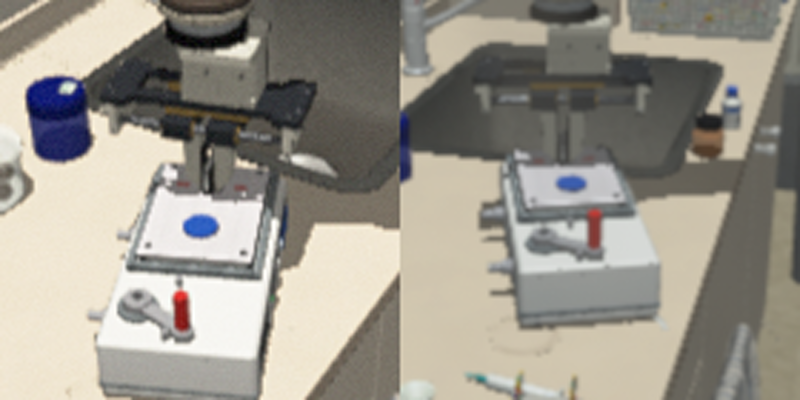

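```bash
python3 -m pendant '[[[0,0,0,0,0,0.12,0.9],[0,0,0,0,0,0.24,0.9],[0,0,0,0,0,0.36,0.9],[0,0,0,0,0,0.48,0.9],[0,0,0,0,0,0.6,0.9],[0,0,0,0,0,0.72,0.9],[0,0,0,0,0,0.84,0.9],[0,0,0,0,0,0.96,0.9],[0,0,0,0,0,1.08,0.9],[0,0,0,0,0,1.2,0.9],[0,0,0,0,0,1.3,0.9],[0,0,0,0,0,1.38,0.9],[0,0,0,0,0,1.44,0.9],[0,0,0,0,0,1.44,0.9],[0,0,0,0,0,1.44,0.9]]]'
python3 look.py 8
```

```text
clock: 11.35
position: [0.5448, 0.0713, 0.2701]
ee_rot: [2.968, 1.028, 0.01]
force: [13.4, 2.5, -11.7]
width: 0.108
t 11.35 unit 0.0015 -0.0845 0.2701 yaw -90.31 F [ 13.4   2.5 -11.7] w 0.108
```

View pics/w8.png

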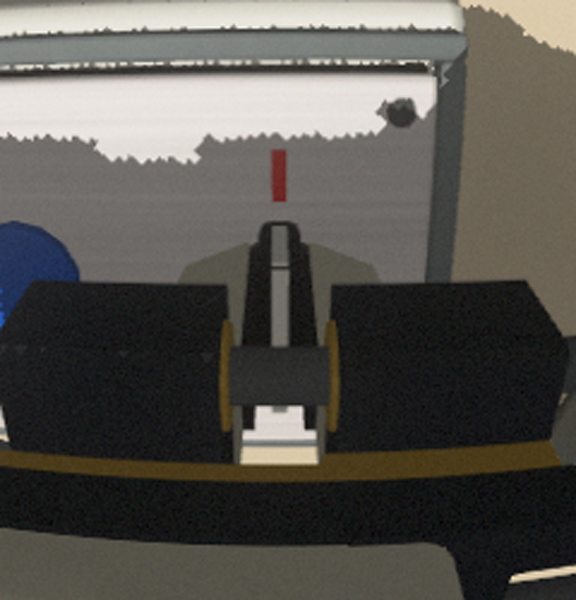

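View pics/s8.png

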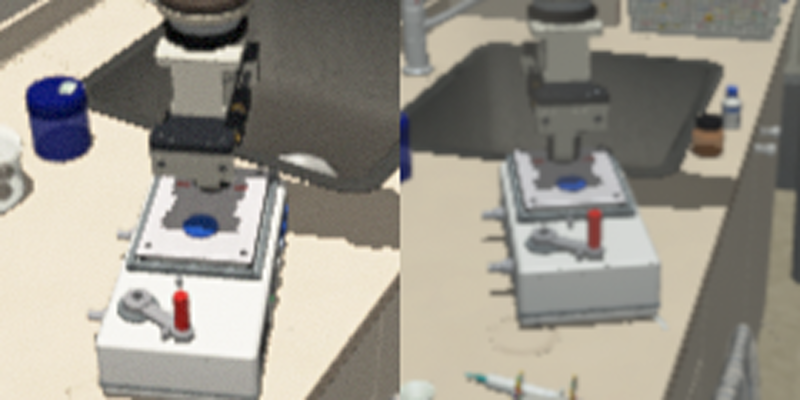

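```bash
python3 -m pendant '[[[0,0,0,0,0,0,0.5],[0,0,0,0,0,0,0.5],[0,0,0,0,0,0,0.5],[0,0,0,0,0,0,0.5],[0,0,-25,0,0,0,0.5],[0,0,-60,0,0,0,0.5],[0,-35,-70,0,0,0,1],[0,-69,-70,0,0,0,1],[0,-69,-70,0,0,0,1],[0,-69,-70,0,0,0,1],[0,-69,-70,0,0,0,1],[0,-69,-70,0,0,0,1]]]' 20
python3 look.py 9
python3 -c "
from h import *
s=arm.observe();print(((wproj(unit(PU,[[0,-.012,.093],[0,-.015,.093]]),s)-[140,130])*2.4).round(0))"
```

```text
clock: 13.0
position: [0.5, 0.1244, 0.3395]
ee_rot: [2.969, 1.026, -0.0]
force: [0.3, -0.3, 0.3]
width: 0.005
t 13.0 unit -0.0005 -0.0151 0.3395 yaw -90.38 F [ 0.3 -0.3  0.3] w 0.005
[[268. 187.]
 [277. 186.]]
```

View pics/w9.png

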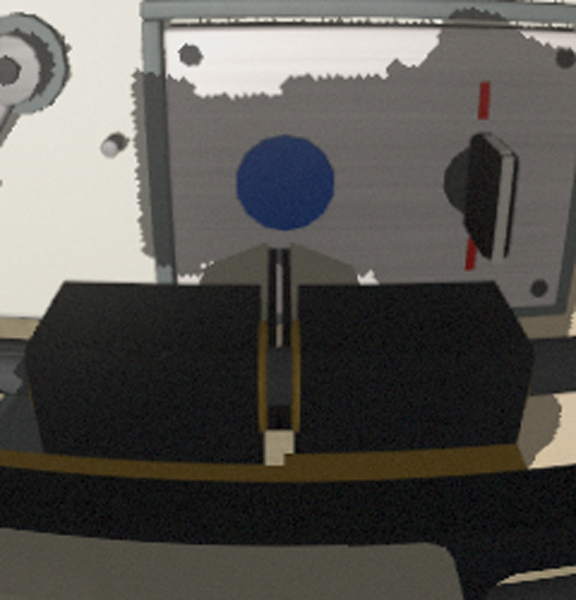

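View pics/s9.png

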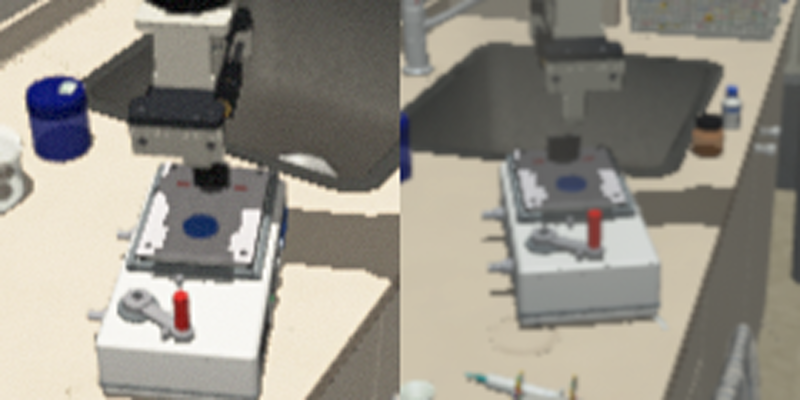

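```bash
python3 -m pendant '[[[2,2,30,0,0,0,1],[2,2,55,0,0,0,1],[2,2,62,0,0,0,1],[2,2,66,0,0,0,1],[2,2,68,0,0,0,1],[2,2,70,0,0,0,1],[2,2,72,0,0,0,1],[2,2,72,0,0,0,1]]]' 20
python3 look.py 10
```

```text
clock: 14.15
position: [0.5028, 0.1249, 0.2682]
ee_rot: [2.969, 1.028, 0.002]
force: [-0.0, 0.9, 5.6]
width: 0.003
t 14.15 unit 0.002 -0.0164 0.2682 yaw -90.3 F [-0.   0.9  5.6] w 0.003
```

View pics/w10.png

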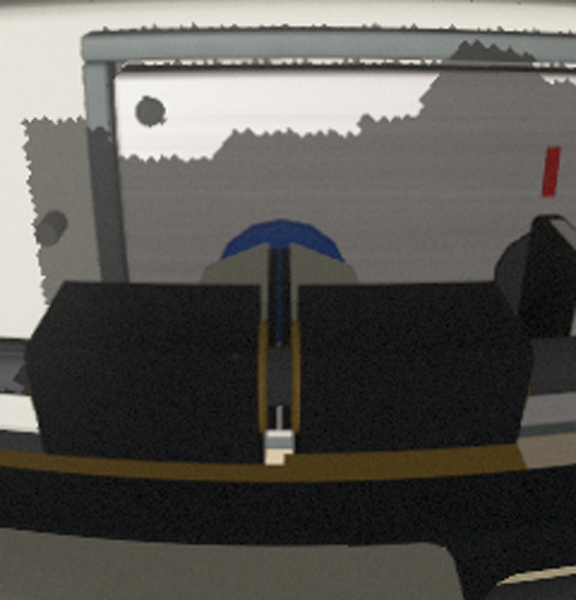

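View pics/s10.png

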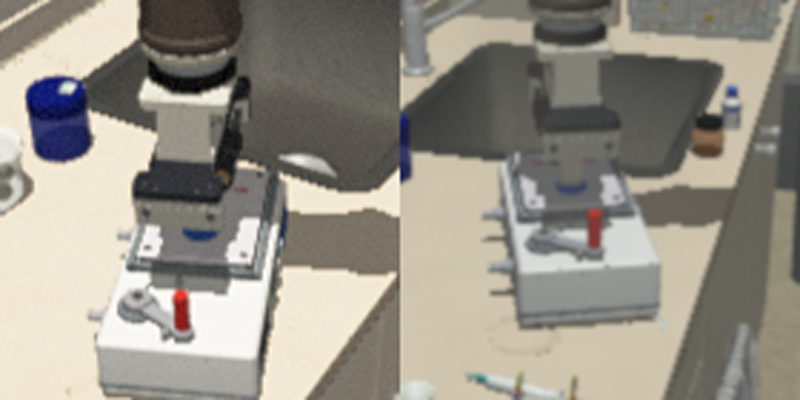

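```bash
python3 -m pendant '[[[0,0,2,0,0,0,1],[0,0,4,0,0,0,1],[0,0,6,0,0,0,1],[0,0,8,0,0,0,1],[0,0,9,0,0,0,1],[0,0,9,0,0,0,1],[0,0,9,0,0,0,1]]]'; python3 -c "
from h import *
now()"
```

```text
clock: 15.18
position: [0.5027, 0.125, 0.2613]
ee_rot: [2.968, 1.028, 0.004]
force: [-8.4, -3.8, 34.1]
width: 0.008
t 15.18 unit 0.002 -0.0163 0.2613 yaw -90.3 F [-8.4 -3.8 34.1] w 0.008
```

```bash
python3 -m pendant '[[[0,0,-2,0,0,0,1],[0,0,-2,0,0,0,1],[0,0,-2,0,0,0,1],[0,0,-2,0,0,0,1]]]'; python3 look.py 11
```

```text
clock: 15.68
position: [0.5028, 0.1249, 0.2617]
ee_rot: [2.969, 1.028, 0.002]
force: [-2.4, -0.7, 13.1]
width: 0.002
t 15.68 unit 0.002 -0.0164 0.2617 yaw -90.31 F [-2.4 -0.7 13.1] w 0.002
```

View pics/w11.png

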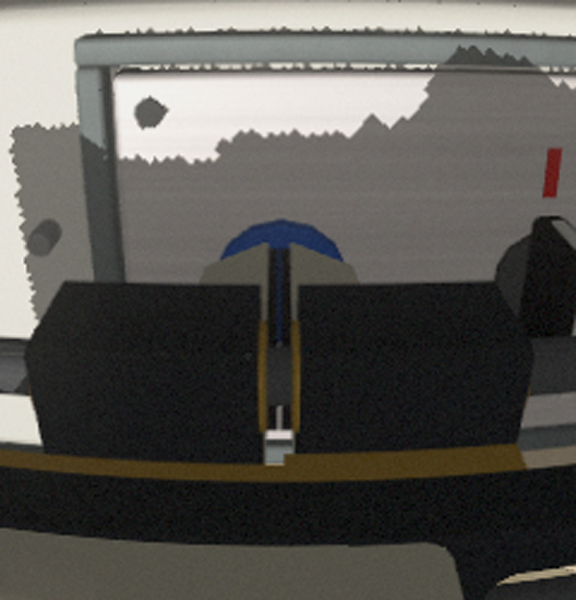

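View pics/s11.png

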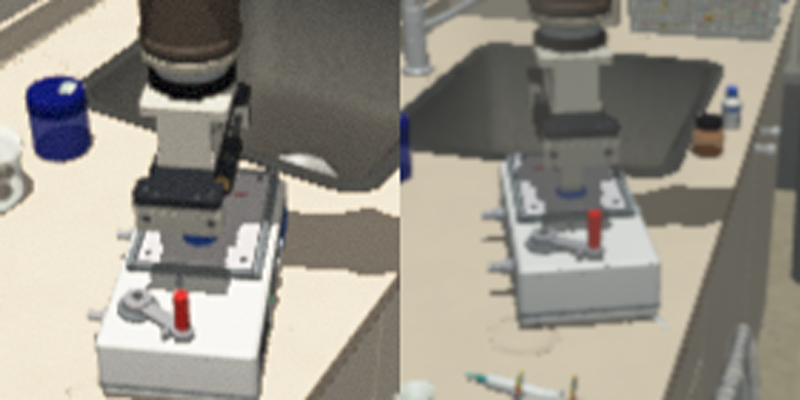

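```bash
python3 -m pendant '[[[0,0,0.7,0,0,0,1],[0,0,0.7,0,0,0,1],[0,0,0.7,0,0,0,1],[0,0,0.7,0,0,0,1]]]'; python3 -c "
from h import *
now()
arm.sign_off();now()"
```

```text
clock: 16.32
position: [0.5028, 0.1249, 0.2616]
ee_rot: [2.968, 1.028, 0.003]
force: [-4.1, -2.0, 19.8]
width: 0.006
t 16.32 unit 0.002 -0.0164 0.2616 yaw -90.3 F [-4.1 -2.  19.8] w 0.006
the job is handed in; nothing more can be done
the job is handed in; nothing more can be done
```

I did all three steps in order and handed the job in at about 16 s, with the closed fingertips still pressing the blue pad.

- **Lever:** I pushed it with the closed fingers until the side force reached about 14 N, well above the 5 N spring, so it was at its stop. I then backed off and the later pictures show it back home.
- **Fastener:** I gripped the wing and turned it clockwise to about 1.57 rad, then let go. The wrist picture after release shows the wing in line with both red marks. It had started at about 0.14 rad by eye, not exactly 0.
- **Panel:** At hand-in the upward force on the tool was 19.8 N. The fingertips are about 84 mm above the worktop, which fits the panel fully home with the pad squeezed. The last pictures show it flush with the grey frame.
- **Bystanders:** The gripper stayed over the unit throughout. I saw no sign of any of them moving, but I did not measure their positions.

One check disagreed: the wrist camera put the unit about 4 mm further along its right end than the two fixed cameras did. About 2 mm of that seems to be wrist camera calibration. I used a compromise position, and close-up views confirmed the alignment at the fastener and the pad.

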